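# Carry the rivet tote from under the shelf to its stand

### The arm

A 6-joint arm with a two-finger parallel gripper is mounted at the origin on the work surface. World frame = base frame: x ahead of the robot, y to its left, z up, the work surface at z = 0. Lengths are in m, angles in rad, forces in N, time in s.
With the tool pointing down it reaches from about 0.3 to 1 m from the base axis. Payload 5.1 kg.
Tool frame: the origin (TCP) lies at the centre of the arm's flange, where the gripper is bolted on; the fingertips stand 190 mm ahead of it and the grasp point (between the pads) lies 171 mm ahead of it (robot.tip_extent is the distance from the TCP to the fingertips, in m); z points along the fingers, y is the line along which they close (so a half turn about z gives the same grasp; the last joint's range is limited). The gripper opens to 95 mm and grips with 3 to 60 N. Pads are 20 mm wide; open, the fingers measure 119 mm over their backs; the gripper's body (75 mm by 180 mm) begins 59 mm behind the grasp point.
Start: joints at [-1.34, 0.124, 1.65, -0, 1.367, -0.083], TCP at [0.201, -0.618, 0.405] pointing down, gripper open.
Joint ranges: [-2.61, 2.61], [-1.02, 2.33], [0.03, 2.71], [-1.35, 4.49], [0.32, 2.68], [-2.91, 2.91]. Speed limits (rad/s): [2.57, 2.57, 3.14, 3.14, 3.14, 3.14].

### API

Orientations are given as a unit quaternion [x, y, z, w].
In Python, from plant import robot gives the robot as it stands. The module is installed in compiled form; this text tells all that it offers.
- The arm moves only by the tool carry_out, never from a script. Its argument "moves" is a list that holds one entry, the list of rows, each a list of 5 numbers: the shift along the tool's x, y, z in units of 30 mm (1.0 is 30 mm), then the turn about the tool's z in units of 8 degrees (1.0 is 8 degrees), then the finger opening in mm, from 0 to 95.1. In form: [[[x, y, z, spin, jaw], ...]]. A call has exactly 10 rows; each row shifts and turns the commanded pose from where the row before left it, along the tool's axes as they then stand; what a row does not reach is not made up. A row lasts 1/10 s, in which the tool goes at most 50 mm and 8.59 degrees, less where a joint would pass 70% of its speed; a pose out of reach is approached as far as the arm can. A call is refused whole if a number of a shift passes 1 or a number of a turn 1, either way. A call with a gripper value outside its range is refused whole. The fingers move at their own pace and stop on an object; "newtons" is the grip in N (left out, the last holds). Time passes only in rows, so rows that do not move let the fingers close, or fill a call up. It gives the time, the measured TCP pose, the force, the opening and the grip force at its end, in the units of the state.
- robot.get_state(): the state, without advancing time (a new reading comes with each control period).
- robot.camera(name): name is "scene" or "side" or "wrist"; returns a dict with "img" (480x640x3 uint8, red, green, blue), "z_map" (480x640 float32, m along the optical axis (not along the pixel's ray), 0 where there is no reading), "camera_matrix" (3x3 intrinsics, pixels), "extrinsics" (4x4, takes a point from camera to world coordinates). Camera axes: x right, y down, z forward; pixel columns grow to the right and rows downward; lengths in m; the calibration is good to about 2 mm. A picture is of the moment at which its call begins.
- robot.job_done(): hands the job in; it is judged then, once.
The state is a dict: "t": time; "joints": joint angles; "joint_velocities": joint speeds; "effort": joint torques, N m; "ee_pos": TCP position; "eef_rot": TCP orientation; "contact_force": force on the tool from outside, world axes, zero at the start; "wrist_torque": the same for the moment, N m; "width": finger opening in m; "finger_force": force on a finger pad.
Only numpy, scipy, OpenCV 4.12 (cv2) and the standard library are available. Lean on these libraries where they do the work, as an engineer would, in place of code of your own. Each camera call takes 0.05 s, during which the arm holds its last target. There are 200 camera calls.

### The job

Draw the blue rivet tote out from under the overhanging shelf and, with the tote standing on the bench, swing its folded carry handle up until it clicks fully upright in its end detent, and let go. Then take the tote by the handle, carry it over and set it down flat inside the yellow curb of the stand, and let go with the handle still upright. Keep the tote level all the way so that nothing spills, and leave the other things on the bench where they are.

Things in the scene. Friction and masses are not known exactly. Their poses are not given: they have to be found in the camera images.
- tote: open blue steel tote 110 (its x) by 160 (its y) by 70 mm high, about 0.85 kg, rivets fixed inside (below 35 mm). Origin: centre of its underside; z up. It starts half under the shelf with its -x wall, nearest the robot, in the open. A rim 10 mm thick and 8 mm high runs round the top, flush with the outer faces (middle of the near rim: x = -50 mm). The handle folds back over the +x wall
- bail (a joint): angle of the tote's carry handle: 0 folded level towards the tote's +x, 1.57 upright in its end detent. Hinge axis along the tote's y, 62 mm above its underside, at x = 0. A spring pushes it back to fold up to about 1 rad; beyond that it snaps home and stays. Its side arms (10 mm round steel) lie at y = -88 and +88 mm, outside the tote; a spring strut beside the -y arm reaches y = -101
- bail_grip (a point): middle of the handle's grip: a pale wooden round bar 16 mm thick and 110 mm long, along the tote's y, 92 mm from the hinge axis. Folded, it lies 62 mm above the tote's underside, 37 mm clear of the tote's +x face (centre to face); upright, it is 154 mm above the tote's underside
- riser: dark steel shelf fixed on the bench, overhanging towards the robot. Origin: on the bench below the middle of its front (robot side) edge; x goes under the shelf. Board: 340 mm along y, x = 0 to 220 mm, underside 105 and top 119 mm above the bench; carried by posts and a back plate beyond x = 160 mm, open at front and sides before them
- stand: fixed wooden stand with a steel top and a yellow curb: 150 mm (x) by 200 mm (y), top face 40 mm above the bench; the curb rises to 50 mm and leaves 128 by 178 mm clear inside. Origin: centre of its underside, z up. The tote goes in with its long side along the stand's long side, either way round
- stand_top (a point): centre of the stand's steel top, 40 mm above the bench; axes as stand
- mug: steel mug, 76 mm across, 95 mm high, with a handle towards its +y reaching about 70 mm from its axis, standing on the bench in front of the shelf and stand. Origin: centre of its underside. Leave it alone
- jar: green jar with a steel lid, 64 mm across, 120 mm high, standing close behind the stand. Origin: centre of its underside. Leave it alone
- brush: brush lying on top of the shelf. Leave it alone
- pipe: upright piece of copper pipe, 70 mm across, 90 mm high, between shelf and stand, towards the back. Origin: centre of its underside. Leave it alone
- hammer: hammer 240 mm long, lying across the bench at the robot's left front. Leave it alone
- bowl: blue bowl, 120 mm across, 50 mm high, at one side of the bench. Origin: centre of its underside. Leave it alone
- tin: red open box 100 by 140 by 50 mm, at the other side of the bench. Origin: centre of its underside. Leave it alone
Things that resemble listed ones, but are neither listed nor needed, are in the scene too. Of the things shaped like the tote, the blue one is meant.

How it is judged:
On the way, in this order (a step that is already met when the one before it is completed fails the run):
1. the tote stands on the bench, its handle seated upright in the detent and let go (value of joint bail above 1.47 rad and height (world z) of tote below 0.008 m and angle between tote's own z axis and vertical below 0.06 rad and contact force between the fingers and tote below 0.1 N), for 0.2 s.
2. the tote hangs from the gripper by its upright handle (height (world z) of tote above 0.055 m and value of joint bail above 1.4 rad and distance between the grasp point and bail_grip below 0.06 m and contact force between the fingers and tote above 1 N), for 0.2 s.
At the end, for the whole second after the job is handed in: The tote stands at rest and flat on the stand's steel top inside the curb (centre within 15 mm of the stand's centre, turned less than 0.13 rad from it either way round, underside within 4 mm of the top face, tilt under 0.04 rad), its handle seated upright (above 1.47 rad), released (horizontal distance between tote and stand_top below 0.015 m and angle between the x axis of tote and the x axis of stand, either way round below 0.13 rad and z of tote in the frame of stand_top between -0.004 and 0.004 m and angle between tote's own z axis and vertical below 0.04 rad and value of joint bail above 1.47 rad and linear speed of tote below 0.01 m/s); the robot touches nothing.
It fails at once if the tote is tipped more than 0.45 rad (angle between tote's own z axis and vertical above 0.45 rad).
It fails at once if another thing on the bench is moved more than 30 mm (distance of any of mug, jar, brush, pipe, hammer, bowl, tin from where it was at the start of the episode above 0.03 m).
It also fails if it takes over 72 s, if anything falls off the work surface, if the arm or the gripper's body presses on something with over 40 N, if the wrist force passes 120 N, or if a joint passes its speed limit or range.

## Working session

There is one attempt and no reset: what is moved stays moved. The work goes in short steps, Python scripts to look and compute and a tool call to move; the robot and the scene stay as the last step left them, time stands still between calls to the robot, and variables do not carry over. Pictures are saved under pics/ and viewed, at most 10 in all, crops included, and the job is handed in when it is done.

Besides the shell and the picture viewer there is one more tool, called by a JSON object that holds its "op" and its "data", one argument or row to a line. carry_out: Moves the arm, as the interface text tells. Its arguments: {"type":"object","properties":{"moves":{"type":"array","items":{"type":"array","items":{"type":"array","items":{"type":"number"}}}},"newtons":{"type":"number"}},"required":["moves"]}

```bash
mkdir -p pics; cat > h.py <<'E'
import numpy as np, cv2
from plant import robot
def cap(n,save=None):
    c=robot.camera(n)
    if save: cv2.imwrite('pics/'+save,c['img'][:,:,::-1])
    return c
def cloud(c):
    z=c['z_map'];K=c['camera_matrix'];v,u=np.mgrid[:480,:640]
    p=np.stack([(u-K[0,2])/K[0,0]*z,(v-K[1,2])/K[1,1]*z,z],-1)
    E=c['extrinsics'];return p@E[:3,:3].T+E[:3,3]
E
python3 - <<'E'
from h import *
for n in('scene','side','wrist'):
    c=cap(n,n+'0.png');print(n,c['camera_matrix'].round(1).tolist(),c['extrinsics'].round(3).tolist(),(c['z_map']>0).mean())
    np.savez('pics/'+n+'0.npz',**c)
s=robot.get_state();print(s)
a=[cv2.imread(f'pics/{n}0.png') for n in('scene','side')]
E
```

```text
scene [[522.5, 0.0, 324.9], [0.0, 522.5, 242.1], [0.0, 0.0, 1.0]] [[0.246, 0.782, -0.573, 1.512], [0.969, -0.206, 0.135, -0.23], [-0.013, -0.588, -0.809, 1.409], [0.0, 0.0, 0.0, 1.0]] 0.996083984375
side [[552.7, 0.0, 318.8], [0.0, 552.7, 241.7], [0.0, 0.0, 1.0]] [[-0.862, -0.29, 0.415, -0.084], [-0.506, 0.455, -0.733, 1.132], [0.024, -0.842, -0.539, 0.934], [0.0, 0.0, 0.0, 1.0]] 0.9959993489583333
wrist [[419.0, 0.0, 318.4], [0.0, 419.0, 236.5], [0.0, 0.0, 1.0]] [[0.308, -0.916, -0.256, 0.273], [-0.951, -0.297, -0.081, -0.594], [-0.002, 0.269, -0.963, 0.383], [0.0, 0.0, 0.0, 1.0]] 0.995927734375
{'t': 0.15, 'joints': array([-1.33959980e+00,  1.24326788e-01,  1.65134730e+00, -5.02811431e-05,
        1.36750989e+00, -8.26300153e-02]), 'joint_velocities': array([-9.63168699e-05, -3.64838068e-03, -2.70418657e-03,  1.30378604e-03,
       -1.04276721e-03, -1.99542505e-04]), 'effort': array([-1.27784515e-04, -4.18197799e+01, -3.60473549e+01,  7.75674870e-02,
        4.69284388e-02, -1.03095090e-04]), 'ee_pos': array([ 0.20055919, -0.61807825,  0.40379533]), 'eef_rot': array([ 9.87713243e-01,  1.56275131e-01, -8.36010237e-05, -7.91641422e-04]), 'contact_force': array([0.30715755, 0.02849998, 1.18666671]), 'wrist_torque': array([ 0.0162789 , -0.00757062,  0.00309189]), 'finger_force': 0.0, 'width': 0.09539413980495079}
```

View pics/scene0.png

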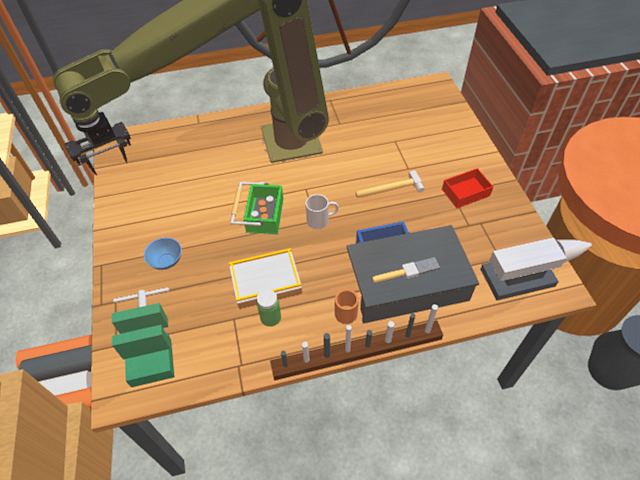

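View pics/side0.png

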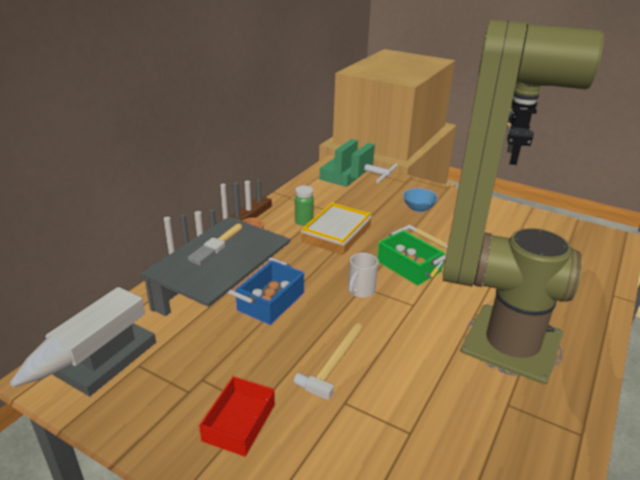

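The blue tote shows at (385,233) in the scene view and (270,290) in the side view, half under the dark shelf. The stand with the yellow curb is at (265,273), with the mug at (318,210), the jar at (268,308) and the pipe at (346,305), all in the scene view.

```bash
cat > m.py <<'E'
from h import *
def rect(P):
    (c,s,a)=cv2.minAreaRect(P[:,:2].astype(np.float32)*1000);return np.round(c,1),np.round(s,1),round(a,1)
for n in('scene','side'):
    c=dict(np.load(f'pics/{n}0.npz'));P=cloud(c);H=cv2.cvtColor(c['img'],cv2.COLOR_RGB2HSV);h,s,v=[H[...,i].astype(int) for i in range(3)]
    m={'blue':(h>105)&(h<125)&(s>120),'yellow':(h>22)&(h<32)&(s>190)&(v>150),'shelf':(s<90)&(v<100)&(abs(P[...,2]-.119)<.006),
       'green':(h>50)&(h<75)&(s>120),'red':((h<4)|(h>176))&(s>200)}
    for k,q in m.items():
        q=cv2.morphologyEx(q.astype(np.uint8),cv2.MORPH_OPEN,np.ones((2,2)))
        N,L,st,_=cv2.connectedComponentsWithStats(q)
        for i in range(1,N):
            if st[i,4]<120: continue
            p=P[L==i]; 
            if abs(p[:,1]).max()>1.2 or p[:,2].mean()<-.02 or p[:,0].max()>1.1: continue
            zt=np.percentile(p[:,2],97);t=p[p[:,2]>zt-.008]
            print(n,k,st[i].tolist(),'ztop',zt.round(3),rect(t), 'x',t[:,0].min().round(3),t[:,0].max().round(3),'y',t[:,1].min().round(3),t[:,1].max().round(3))
    # mug, pipe
    for k,(x0,y0,x1,y1) in ({'mug':(300,190,345,230),'pipe':(332,288,362,324)} if n=='scene' else {'mug':(342,250,385,300)}).items():
        p=P[y0:y1,x0:x1].reshape(-1,3);p=p[p[:,2]>.03]
        print(n,k,'x',np.percentile(p[:,0],[1,99]).round(3),'y',np.percentile(p[:,1],[1,99]).round(3),'z',np.percentile(p[:,2],99).round(3))
E
python3 m.py
```

```text
scene blue [358, 223, 51, 20, 165] ztop 0.074 (array([587.6, 177.8]), array([ 76.9, 165.6]), 0.6) x 0.549 0.627 y 0.095 0.261
scene green [245, 186, 39, 49, 1038] ztop 0.072 (array([ 352.5, -167.5]), array([103.6, 165.2]), 71.3) x 0.267 0.441 y -0.238 -0.095
scene green [115, 332, 24, 14, 164] ztop 0.144 (array([ 785.8, -607.3]), array([27.2, 60.6]), 2.8) x 0.772 0.799 y -0.638 -0.577
scene mug x [0.38  1.512] y [-0.23   0.069] z 1.409
scene pipe x [0.759 0.826] y [-0.036  0.045] z 0.119
side shelf [142, 217, 149, 88, 5483] ztop 0.122 (array([454.9, 641.3]), array([ 365.4, 1411.2]), 33.2) x -0.084 0.843 y 0.044 1.132
side green [352, 146, 22, 14, 132] ztop 0.142 (array([334.2, 266.8]), array([  62.3, 1921. ]), 23.9) x -0.084 0.722 y -0.624 1.132
side green [379, 232, 66, 54, 1879] ztop 0.071 (array([101.4, 428.4]), array([ 183.4, 1443.8]), 22.0) x -0.084 0.427 y -0.233 1.132
side red [201, 379, 74, 77, 3229] ztop 0.05 (array([221.3, 828.1]), array([141.7, 850. ]), 35.7) x -0.084 0.478 y 0.475 1.132
side mug x [-0.084  0.449] y [-0.136  1.132] z 0.934
```

```bash
cat > m.py <<'E'
from h import *
def rect(P):
    (c,s,a)=cv2.minAreaRect(P[:,:2].astype(np.float32)*1000);return np.round(c,1).tolist(),np.round(s,1).tolist(),round(a,1)
for n in('scene','side'):
    c=dict(np.load(f'pics/{n}0.npz'));P=cloud(c);H=cv2.cvtColor(c['img'],cv2.COLOR_RGB2HSV);h,s,v=[H[...,i].astype(int) for i in range(3)]
    P[c['z_map']==0]=np.nan; x,y,z=P[...,0],P[...,1],P[...,2]
    if n=='side': print('hsv',H[288,245],H[222,312],H[240,310],H[260,230])
    else: print('hsv',H[230,370],H[258,290],H[275,265],H[260,380],H[205,318])
    R=(x>.2)&(x<1)&(y>-.5)&(y<.4)
    m={'blue':R&(h>100)&(h<128)&(s>110)&(z>.062)&(z<.08)&(y>0),'yellow':R&(h>20)&(h<34)&(s>170)&(z>.043)&(z<.058)&(x>.5)&(y<0),'shelf':R&(abs(z-.119)<.004)&(s<100)&(v<120)&(y>-.05),
     'jar':R&(z>.1)&(x>.65)&(y<-.1),'pipe':R&(z>.083)&(z<.097)&(x>.65)&(y<.1)&(h<20)&(s>80),'mug':R&(z>.02)&(x<.56)&(y>-.09)&(y<.09)&(s<60),'standtop':R&(abs(z-.04)<.004)&(s<60)&(x>.5)&(y<0),'handle':R&(z>.05)&(z<.075)&(x<.7)&(y>.04)&(s<80)&(v>130)}
    for k,q in m.items():
        p=P[q]
        if len(p)<8: print(n,k,len(p));continue
        print(n,k,len(p),'z',np.percentile(z[q],[3,50,97]).round(3),rect(p),'x',np.percentile(p[:,0],[1,99]).round(3),'y',np.percentile(p[:,1],[1,99]).round(3))
E
python3 m.py
```

```text
hsv [110 128 139] [ 24 193 249] [  0   1 222] [ 98   9 109] [  9  39 149]
scene blue 167 z [0.063 0.068 0.074] ([565.6, 180.0], [160.7, 54.8], 86.2) x [0.543 0.592] y [0.101 0.26 ]
scene yellow 272 z [0.044 0.049 0.055] ([615.8, -215.1], [146.4, 197.4], 1.5) x [0.544 0.688] y [-0.312 -0.118]
scene shelf 4995 z [0.115 0.118 0.122] ([777.1, 204.3], [353.1, 300.2], 87.7) x [0.631 0.849] y [0.044 0.376]
scene jar 413 z [0.103 0.118 0.13 ] ([840.0, -202.9], [246.2, 106.6], 28.9) x [0.719 0.925] y [-0.251 -0.101]
scene pipe 186 z [0.083 0.088 0.094] ([836.8, -88.8], [334.4, 169.4], 89.9) x [0.757 0.921] y [-0.225  0.032]
scene mug 953 z [0.023 0.081 0.676] ([328.0, 10.5], [261.1, 108.5], 4.4) x [0.2   0.458] y [-0.049  0.067]
scene standtop 1547 z [0.036 0.039 0.043] ([679.7, -207.1], [603.0, 285.3], 33.6) x [0.551 0.923] y [-0.313 -0.116]
scene handle 15 z [0.054 0.068 0.074] ([502.7, 161.8], [274.5, 10.7], 49.2) x [0.413 0.573] y [0.055 0.236]
hsv [105 180 105] [ 23 218 180] [ 16 173 162] [72 14 90]
side blue 527 z [0.063 0.068 0.072] ([593.0, 184.0], [166.6, 109.5], 88.6) x [0.539 0.647] y [0.107 0.266]
side yellow 334 z [0.044 0.048 0.053] ([613.7, -212.2], [146.7, 211.0], 1.6) x [0.54  0.685] y [-0.312 -0.109]
side shelf 5388 z [0.116 0.118 0.122] ([771.9, 215.5], [347.1, 301.8], 88.9) x [0.624 0.843] y [0.053 0.385]
side jar 264 z [0.101 0.117 0.129] ([821.8, -201.0], [217.8, 76.2], 16.8) x [0.714 0.917] y [-0.246 -0.138]
side pipe 73 z [0.084 0.088 0.093] ([783.1, -12.3], [40.7, 71.0], 84.7) x [0.751 0.819] y [-0.032  0.008]
side mug 984 z [0.024 0.069 0.095] ([406.8, 18.5], [73.8, 109.2], 27.2) x [0.376 0.448] y [-0.031  0.079]
side standtop 1000 z [0.036 0.04  0.043] ([728.4, -193.5], [393.3, 204.5], 4.6) x [0.536 0.91 ] y [-0.298 -0.086]
side handle 299 z [0.052 0.066 0.074] ([526.0, 163.3], [316.9, 196.2], 13.1) x [0.396 0.659] y [0.04 0.28]
```

{"op": "carry_out", "data": {
  "moves": [
    [[1,0,0,-1,60],[1,0,0,-1,60],[1,0,0,-1,60],[1,0,0,-1,60],[1,0,0,-1,60],[1,0,0,-1,60],[1,0,0,-1,60],[1,0,0,-1,60],[1,0,0,-1,60],[0.5,0.5,0,0,60]]
  ]
}}

```text
t: 1.15
ee_pos: [0.3779, -0.4077, 0.4043]
eef_rot: [0.706, 0.708, 0.0, -0.001]
contact_force: [0.4, -0.7, -0.1]
width: 0.0604
finger_force: 0.0
```

{"op": "carry_out", "data": {
  "moves": [
    [[0.7,0.7,0,0,60],[0.7,0.7,0,0,60],[0.7,0.7,0,0,60],[0.7,0.7,0,0,60],[0.7,0.7,0,0,60],[0.7,0.7,0,0,60],[0.7,0.7,0,0,60],[0.7,0.7,0,0,60],[0,0.7,0,0,60],[0,0,0,0,60]]
  ]
}}

```text
t: 2.15
ee_pos: [0.5687, -0.2409, 0.4042]
eef_rot: [0.706, 0.708, 0.0, -0.0]
contact_force: [0.5, 0.2, -0.7]
width: 0.06
finger_force: 0.0
```

```bash
cat >> h.py <<'E'
from scipy.spatial.transform import Rotation as Rn
def togo(x,y,zgp,head=90):
    s=robot.get_state();R=Rn.from_quat(s['eef_rot']).as_matrix();p=np.array(s['ee_pos'])
    h=np.degrees(np.arctan2(R[1,0],R[0,0]));d=R.T@(np.array([x,y,zgp+.171])-p)/.03
    print('t',round(s['t'],2),'tcp',p.round(4),'head',h.round(2),'down',R[2,2].round(4),'go units',d.round(2),'spin',round((h-head)/8,2),'F',np.round(s['contact_force'],1),'w',round(s['width'],4),'ff',round(s['finger_force'],1))
E
python3 - <<'E'
from h import *
togo(.55,.18,.2)
c=cap('wrist','w1.png');np.savez('pics/w1.npz',**c)
E
```

```text
t 2.15 tcp [ 0.5687 -0.2409  0.4042] head 90.11 down -1.0 go units [14.03 -0.6   1.11] spin 0.01 F [ 0.5  0.2 -0.7] w 0.06 ff 0.0
```

View pics/w1.png

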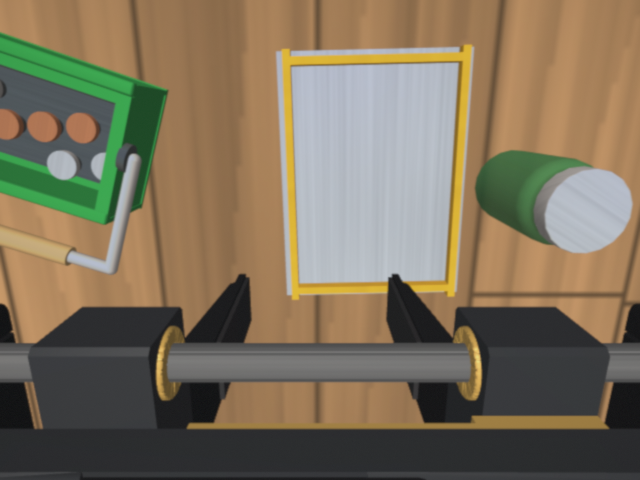

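The wrist view shows the whole stand: curb corners near (285,50), (470,48), (295,297) and (452,293), jar lid at (583,208).

```bash
python3 - <<'E'
from h import *
from m import rect
c=dict(np.load('pics/w1.npz'));P=cloud(c);H=cv2.cvtColor(c['img'],cv2.COLOR_RGB2HSV);h,s,v=[H[...,i].astype(int) for i in range(3)]
z=P[...,2];q=(h>20)&(h<30)&(s>180)&(v>140);q[305:]=0
q=cv2.morphologyEx(q.astype(np.uint8),cv2.MORPH_OPEN,np.ones((3,3)))>0
print('curb z',np.percentile(z[q],[5,50,95]))
# cast pixels onto z=.05 plane
E=c['extrinsics'];K=c['camera_matrix'];v_,u_=np.nonzero(q)
d=np.stack([(u_-K[0,2])/K[0,0],(v_-K[1,2])/K[1,1],np.ones(len(u_))],1)@E[:3,:3].T
X=E[:3,3]+d*((.05-E[2,3])/d[:,2])[:,None];print('plane',rect(X),'depth',rect(P[q]))
q=(s<40)&(abs(z-.04)<.005)&(P[...,0]>.5)&(P[...,0]<.72)&(P[...,1]<-.1);q=cv2.morphologyEx(q.astype(np.uint8),cv2.MORPH_OPEN,np.ones((9,9)))>0
print('top',rect(P[q]),z[q].mean())
# tote near rim and hammer from stored views
for n in('scene','side'):
    c=dict(np.load(f'pics/{n}0.npz'));P=cloud(c);H=cv2.cvtColor(c['img'],cv2.COLOR_RGB2HSV);z=P[...,2]
    q=(z>.012)&(z<.05)&(P[...,0]>.2)&(P[...,0]<.5)&(P[...,1]>.1)&(P[...,1]<.7)&(H[...,0]<100)&~((H[...,0]<6)&(H[...,1]>200))
    print('hammer',n,q.sum(),rect(P[q]),P[q][:,1].min(),P[q][:,0].max())
    q=(z>.121)&(z<.17)&(P[...,0]>.62)&(P[...,0]<.85)&(P[...,1]>.05)&(P[...,1]<.37)
    q&=z>.126;print('brush',rect(P[q]),z[q].max(),P[q][:,0].min())
E
```

```text
hsv [110 128 139] [ 24 193 249] [  0   1 222] [ 98   9 109] [  9  39 149]
scene blue 167 z [0.063 0.068 0.074] ([565.6, 180.0], [160.7, 54.8], 86.2) x [0.543 0.592] y [0.101 0.26 ]
scene yellow 272 z [0.044 0.049 0.055] ([615.8, -215.1], [146.4, 197.4], 1.5) x [0.544 0.688] y [-0.312 -0.118]
scene shelf 4995 z [0.115 0.118 0.122] ([777.1, 204.3], [353.1, 300.2], 87.7) x [0.631 0.849] y [0.044 0.376]
scene jar 413 z [0.103 0.118 0.13 ] ([840.0, -202.9], [246.2, 106.6], 28.9) x [0.719 0.925] y [-0.251 -0.101]
scene pipe 186 z [0.083 0.088 0.094] ([836.8, -88.8], [334.4, 169.4], 89.9) x [0.757 0.921] y [-0.225  0.032]
scene mug 953 z [0.023 0.081 0.676] ([328.0, 10.5], [261.1, 108.5], 4.4) x [0.2   0.458] y [-0.049  0.067]
scene standtop 1547 z [0.036 0.039 0.043] ([679.7, -207.1], [603.0, 285.3], 33.6) x [0.551 0.923] y [-0.313 -0.116]
scene handle 15 z [0.054 0.068 0.074] ([502.7, 161.8], [274.5, 10.7], 49.2) x [0.413 0.573] y [0.055 0.236]
hsv [105 180 105] [ 23 218 180] [ 16 173 162] [72 14 90]
side blue 527 z [0.063 0.068 0.072] ([593.0, 184.0], [166.6, 109.5], 88.6) x [0.539 0.647
[... 623 characters left out ...]
, 204.5], 4.6) x [0.536 0.91 ] y [-0.298 -0.086]
side handle 299 z [0.052 0.066 0.074] ([526.0, 163.3], [316.9, 196.2], 13.1) x [0.396 0.659] y [0.04 0.28]
curb z [0.04724681 0.04960251 0.05090997]
plane ([613.5, -212.2], [137.5, 198.3], 1.4) depth ([613.6, -212.3], [138.0, 198.7], 1.4)
top ([613.9, -212.5], [128.1, 178.4], 1.4) 0.03968479373078203
hammer scene 552 ([381.7, 396.1], [475.5, 150.8], 71.1) 0.15765772267681324 0.49249817894121417
brush ([741.5, 187.8], [187.4, 275.5], 5.5) 0.1452619981419041 0.6394753557389574
hammer side 1216 ([373.4, 404.1], [476.4, 141.6], 68.2) 0.16225647986053282 0.4845246384717
brush ([765.3, 188.1], [50.5, 202.1], 7.1) 0.142158024951906 0.7368779036830506
```

{"op": "carry_out", "data": {
  "moves": [
    [[1,0,0,0,60],[1,0,0,0,60],[1,0,0,0,60],[1,0,0,0,60],[1,0,0,0,60],[1,0,0,0,60],[1,0,0,0,60],[1,0,0,0,60],[1,0,0,0,60],[1,0,0,0,60]]
  ]
}}

```text
t: 3.2
ee_pos: [0.5665, 0.0586, 0.4046]
eef_rot: [0.708, 0.707, -0.0, -0.0]
contact_force: [0.0, -0.3, -0.4]
width: 0.06
finger_force: 0.0
```

{"op": "carry_out", "data": {
  "moves": [
    [[1,0,0,0,60],[1,0,0,0,60],[1,-0.2,0,0,60],[0.5,-0.2,0,0,60],[0,-0.2,0,0,40],[0,0,0,0,40],[0,0,0,0,40],[0,0,0,0,40],[0,0,0,0,40],[0,0,0,0,40]]
  ]
}}

```text
t: 4.2
ee_pos: [0.5496, 0.1627, 0.4047]
eef_rot: [0.708, 0.707, -0.0, 0.0]
contact_force: [-0.4, -0.5, 0.4]
width: 0.04
finger_force: 0.0
```

```bash
python3 - <<'E'
from h import *
togo(.55,.18,.2)
c=cap('wrist','w2.png');np.savez('pics/w2.npz',**c)
E
```

```text
t 4.2 tcp [0.5496 0.1627 0.4047] head 89.93 down -1.0 go units [0.58 0.01 1.12] spin -0.01 F [-0.4 -0.5  0.4] w 0.04 ff 0.0
```

View pics/w2.png

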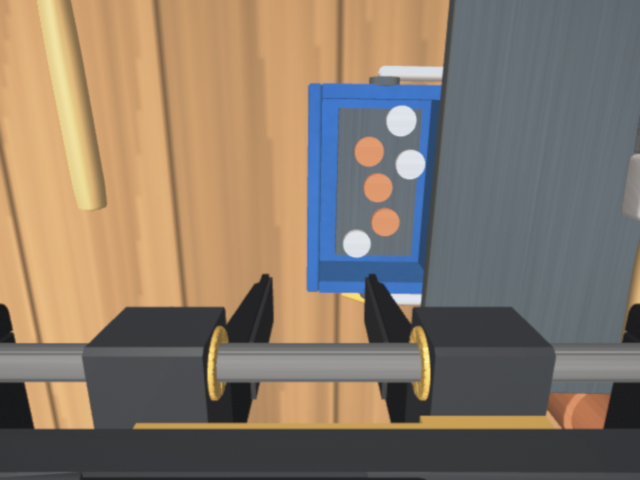

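The wrist view shows the tote's near rim along u≈314, from (318,85) to (312,292). The shelf edge is at u≈435 and the hammer handle's end at (90,205).

```bash
cat > tote.py <<'E'
from h import *
def rect(P):
    (c,s,a)=cv2.minAreaRect(P[:,:2].astype(np.float32)*1000);return np.round(c,1).tolist(),np.round(s,1).tolist(),round(a,1)
def tote(c):
    P=cloud(c);H=cv2.cvtColor(c['img'],cv2.COLOR_RGB2HSV);h,s,v=[H[...,i].astype(int) for i in range(3)];z=P[...,2]
    q=(h>103)&(h<122)&(s>130)&(z>.058)&(z<.08);p=P[q];zr=np.median(z[q])
    q&=abs(z-zr)<.005;q=cv2.morphologyEx(q.astype(np.uint8),cv2.MORPH_OPEN,np.ones((3,3)))>0;p=P[q]
    b=[];
    for y in np.arange(p[:,1].min()+.012,p[:,1].max()-.012,.005):
        k=abs(p[:,1]-y)<.0025
        if k.sum()>2:b.append((np.percentile(p[k,0],2),y))
    b=np.array(b);f=np.polyfit(b[:,1],b[:,0],1)
    print('rim z',zr.round(4),rect(p),'near edge x at mid',np.polyval(f,p[:,1].mean()).round(4),'yaw deg',np.degrees(-f[0]).round(2),'y',np.percentile(p[:,1],[1,99]).round(4));return P,H
E
python3 - <<'E'
from tote import *
c=dict(np.load('pics/w2.npz'));P,H=tote(c);z=P[...,2]
q=(abs(z-.119)<.004)&(P[...,0]>.6);q[300:]=0
for r in(20,150,280):
    u=np.nonzero(q[r])[0].min();print('shelf edge',P[r,u].round(4))
print('hammer end',P[200,90].round(3),P[100,70].round(3),P[20,60].round(3))
print('arm',P[73,400].round(4),'rivet',P[243,357].round(3),'floor tote',P[235,395].round(3))
E
```

```text
rim z 0.0695 ([588.6, 183.7], [159.2, 93.5], 89.0) near edge x at mid 0.5425 yaw deg -0.91 y [0.1051 0.2627]
shelf edge [0.6273 0.2944 0.1176]
shelf edge [0.6255 0.2206 0.117 ]
shelf edge [0.6235 0.1332 0.1163]
hammer end [0.35  0.172 0.023] [0.347 0.255 0.025] [0.347 0.315 0.021]
arm [0.608  0.2708 0.0665] rivet [0.584 0.134 0.031] floor tote [0.62  0.137 0.016]
```

{"op": "carry_out", "data": {
  "moves": [
    [[0.68,-0.07,0,0.1,40],[0,0,0.7,0,40],[0,0,0.9,0,40],[0,0,0.9,0,40],[0,0,0.9,0,40],[0,0,0.8,0,40],[0,0,0.6,0,40],[0,0,0.4,0,40],[0,0,0.2,0,40],[0,0,0,0,40]]
  ]
}}

```text
t: 5.25
ee_pos: [0.5472, 0.1836, 0.2423]
eef_rot: [0.712, 0.702, -0.0, -0.0]
contact_force: [0.1, 0.6, -0.2]
width: 0.0403
finger_force: 0.0
```

```bash
python3 - <<'E'
from h import *
togo(.5475,.183,.068)
E
```

```text
t 5.25 tcp [0.5472 0.1836 0.2423] head 89.18 down -1.0 go units [-0.02  0.01  0.11] spin -0.1 F [ 0.1  0.6 -0.2] w 0.0403 ff 0.0
```

Lower 3 mm more and close with 25 N.

{"op": "carry_out", "data": {
  "moves": [
    [[0,0,0.1,0,30],[0,0,0,0,15],[0,0,0,0,5],[0,0,0,0,2],[0,0,0,0,2],[0,0,0,0,2],[0,0,0,0,2],[0,0,0,0,2],[0,0,0,0,2],[0,0,0,0,2]]
  ],
  "newtons": 25
}}

```text
t: 6.25
ee_pos: [0.5469, 0.1838, 0.2402]
eef_rot: [0.712, 0.702, -0.001, -0.001]
contact_force: [-5.7, -0.3, 5.9]
width: 0.0094
finger_force: 25.0
```

{"op": "carry_out", "data": {
  "moves": [
    [[0,-0.1,0,0,2],[0,-0.2,0,0,2],[0,-0.25,0,0,2],[0,-0.25,0,0,2],[0,-0.25,0,0,2],[0.05,-0.25,0,0,2],[0.05,-0.25,0,0,2],[0.05,-0.25,0,0,2],[0.05,-0.25,0,0,2],[0.05,-0.25,0,0,2]]
  ]
}}

```text
t: 7.25
ee_pos: [0.478, 0.1923, 0.2402]
eef_rot: [0.712, 0.702, 0.0, 0.0]
contact_force: [5.1, -2.3, 1.7]
width: 0.0097
finger_force: 25.0
```

{"op": "carry_out", "data": {
  "moves": [
    [[0.05,-0.25,0,0,2],[0.05,-0.25,0,0,2],[0.05,-0.25,0,0,2],[0.05,-0.25,0,0,2],[0.05,-0.25,0,0,2],[0.05,-0.25,0,0,2],[0.05,-0.25,0,0,2],[0,-0.25,0,0,2],[0,-0.2,0,0,2],[0,-0.1,0,0,2]]
  ]
}}

```text
t: 8.25
ee_pos: [0.4092, 0.2038, 0.2402]
eef_rot: [0.712, 0.702, 0.001, 0.0]
contact_force: [5.3, 0.7, 2.1]
width: 0.0094
finger_force: 25.0
```

{"op": "carry_out", "data": {
  "moves": [
    [[0,0,0,0,20],[0,0,0,0,40],[0,0,0,0,40],[0,0,0,0,40],[0,0,-0.5,0,40],[0,0,-0.9,0,40],[0,0,-0.9,0,40],[0,0,-0.9,0,40],[0,0,-0.9,0,40],[0,0,-0.5,0,40]]
  ]
}}

```text
t: 9.25
ee_pos: [0.4098, 0.2037, 0.38]
eef_rot: [0.712, 0.702, 0.001, 0.0]
contact_force: [0.3, 0.4, -0.7]
width: 0.0398
finger_force: 0.0
```

```bash
python3 - <<'E'
from tote import *
togo(.5475,.183,.068)
c=cap('wrist','w3.png');np.savez('pics/w3.npz',**c);tote(c)
E
```

```text
t 9.25 tcp [0.4098 0.2037 0.38  ] head 89.17 down -1.0 go units [-0.63  4.59  4.71] spin -0.1 F [ 0.3  0.4 -0.7] w 0.0398 ff 0.0
rim z 0.0695 ([459.4, 203.5], [159.5, 108.7], 89.2) near edge x at mid 0.4057 yaw deg -0.83 y [0.1259 0.2827]
```

View pics/w3.png

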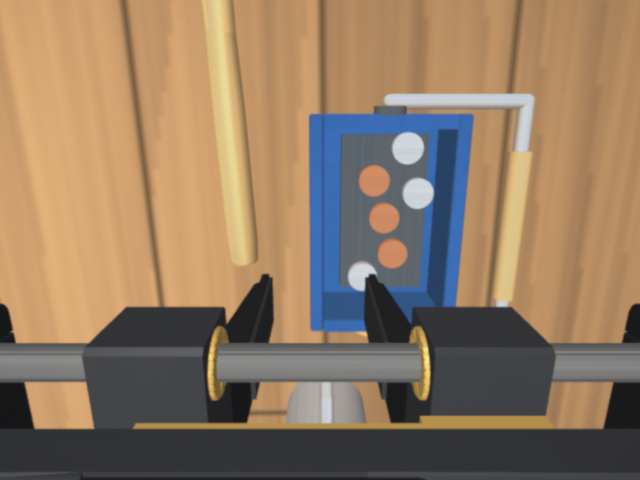

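The tote is fully drawn out, rims u 312–470. The wooden grip runs from (520,152) to (505,300), and the mug is below at (325,400), clear of it.

```bash
python3 - <<'E'
from tote import *
c=dict(np.load('pics/w3.npz'));P=cloud(c)
q=(abs(P[...,2]-.065)<.016);q[:,:480]=0;q[:150]=0;q[300:]=0
p=P[q];print(q.sum(),'z top',np.percentile(p[:,2],[50,95]),rect(p),'x',np.percentile(p[:,0],[2,98]),'y',np.percentile(p[:,1],[2,98]))
t=P[73+28,450];print('arm',t)
q=(P[...,2]>.015)&(P[...,2]<.04)&(P[...,0]<.4);q[:300,300:]=0;q[300:]=0;print('hammer x',np.percentile(P[q][:,0],[2,98]))
c=cap('side');q=(c['img'].min(2)>0);P=cloud(c);H=cv2.cvtColor(c['img'],cv2.COLOR_RGB2HSV)
q=(abs(P[...,2]-.065)<.02)&(P[...,0]>.53)&(P[...,0]<.6)&(P[...,1]>.13)&(P[...,1]<.28)
p=P[q];print('side',q.sum(),'ztop',np.percentile(p[:,2],[50,95]),rect(p))
togo(.55,.204,.07)
E
```

```text
3579 z top [0.0682467  0.07024422] ([550.8, 201.5], [113.2, 16.4], 89.0) x [0.54296804 0.55728958] y [0.15020523 0.25634446]
arm [0.49998214 0.29099335 0.06620964]
hammer x [0.32959795 0.35569323]
side 260 ztop [0.06641637 0.07070872] ([548.9, 205.1], [149.7, 17.4], 88.7)
t 9.35 tcp [0.4101 0.2038 0.38  ] head 89.17 down -1.0 go units [0.07 4.65 4.65] spin -0.1 F [-0.5  0.7  0.4] w 0.0401 ff 0.0
```

{"op": "carry_out", "data": {
  "moves": [
    [[0,0.8,0,0,36],[0,0.9,0,0,36],[0,0.9,0,0,36],[0,0.9,0,0,36],[0,0.8,0,0,36],[0,0.4,0.2,0,36],[0,0,0.8,0,36],[0,0,0.8,0,36],[0,0,0.6,0,36],[0,0,0.2,0,36]]
  ]
}}

```text
t: 10.35
ee_pos: [0.5489, 0.2013, 0.2951]
eef_rot: [0.712, 0.702, -0.003, -0.002]
contact_force: [-0.1, -0.3, -0.1]
width: 0.0361
finger_force: 0.0
```

```bash
python3 - <<'E'
from tote import *
togo(.5505,.2035,.066)
E
```

```text
t 10.35 tcp [0.5489 0.2013 0.2951] head 89.19 down -1.0 go units [0.08 0.07 1.94] spin -0.1 F [-0.1 -0.3 -0.1] w 0.0361 ff 0.0
```

{"op": "carry_out", "data": {
  "moves": [
    [[0.05,0,0.4,0,36],[0,0,0.6,0,36],[0,0,0.6,0,36],[0,0,0.3,0,36],[0,0,0.15,0,36],[0,0,0,0,36],[0,0,0,0,36],[0,0,0,0,36],[0,0,0,0,36],[0,0,0,0,36]]
  ]
}}

```text
t: 11.35
ee_pos: [0.5507, 0.2032, 0.2388]
eef_rot: [0.712, 0.702, 0.0, 0.0]
contact_force: [0.1, 0.2, 0.1]
width: 0.0361
finger_force: 0.0
```

```bash
python3 - <<'E'
from tote import *
togo(.5505,.2035,.066)
c=cap('side','s4.png')
im=cv2.imread('pics/s4.png')[150:400,120:460];cv2.imwrite('pics/s4c.png',cv2.resize(im,None,fx=2,fy=2))
E
```

```text
t 11.35 tcp [0.5507 0.2032 0.2388] head 89.18 down -1.0 go units [ 0.01 -0.01  0.06] spin -0.1 F [0.1 0.2 0.1] w 0.0361 ff 0.0
```

View pics/s4c.png

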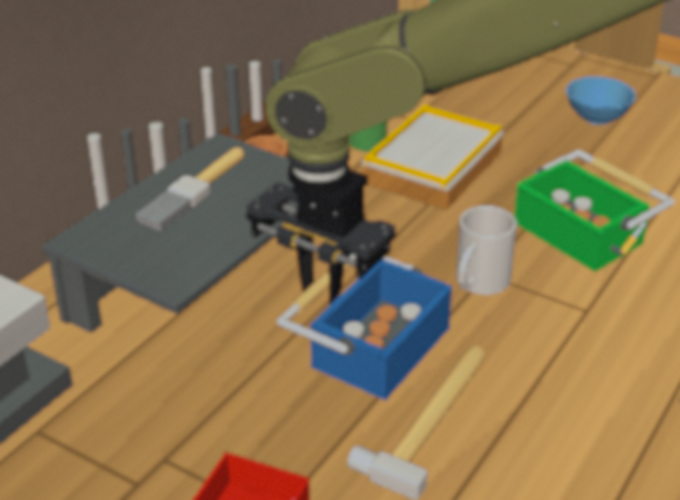

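{"op": "carry_out", "data": {
  "moves": [
    [[0,0,0.05,0,25],[0,0,0,0,12],[0,0,0,0,8],[0,0,0,0,8],[0,0,0,0,8],[0,0,0,0,8],[0,0,0,0,8],[0,0,0,0,8],[0,0,0,0,8],[0,0,0,0,8]]
  ],
  "newtons": 12
}}

```text
t: 12.4
ee_pos: [0.5506, 0.2031, 0.2368]
eef_rot: [0.712, 0.702, 0.0, 0.0]
contact_force: [1.8, 0.1, -1.0]
width: 0.0156
finger_force: 12.0
```

{"op": "carry_out", "data": {
  "moves": [
    [[0,-0.01,-0.24,0,8],[0,-0.03,-0.24,0,8],[0,-0.05,-0.24,0,8],[0,-0.06,-0.23,0,8],[0,-0.08,-0.23,0,8],[0,0,0,0,8],[0,0,0,0,8],[0,0,0,0,8],[0,0,0,0,8],[0,0,0,0,8]]
  ]
}}

```text
t: 13.4
ee_pos: [0.5439, 0.2033, 0.2724]
eef_rot: [0.712, 0.702, 0.0, 0.0]
contact_force: [1.3, -0.5, -0.6]
width: 0.0157
finger_force: 12.0
```

```bash
python3 - <<'E'
from tote import *
togo(.5505,.2035,.066)
c=cap('side','s5.png');np.savez('pics/s5.npz',**c)
P=cloud(c);H=cv2.cvtColor(c['img'],cv2.COLOR_RGB2HSV)
q=(H[...,0]>103)&(H[...,0]<122)&(H[...,1]>130)&(P[...,1]>.1)&(P[...,1]<.31)&(P[...,2]>.03)
p=P[q];print(p[:,2].max(),[(round(x,2),np.percentile(p[abs(p[:,0]-x)<.004,2],[95]).round(4)) for x in(.41,.44,.48,.51)])
im=cv2.imread('pics/s5.png')[220:360,200:360];cv2.imwrite('pics/s5c.png',cv2.resize(im,None,fx=4,fy=4))
E
```

```text
t 13.4 tcp [0.5439 0.2033 0.2724] head 89.18 down -1.0 go units [0.01 0.22 1.18] spin -0.1 F [ 1.3 -0.5 -0.6] w 0.0157 ff 12.0
0.07466105149749724 [(0.41, array([0.0719])), (0.44, array([0.0698])), (0.48, array([0.07])), (0.51, array([0.0676]))]
```

View pics/s5c.png

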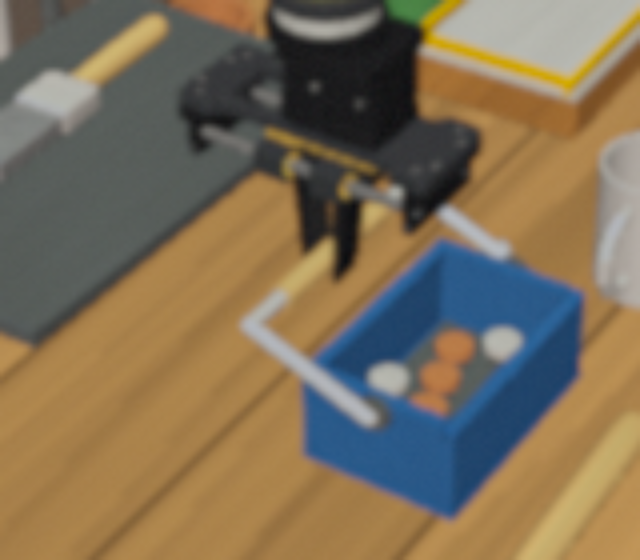

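The handle is lifting about 22°, and the tote stays flat with its rim level at 70 mm. I'll continue the arc.

{"op": "carry_out", "data": {
  "moves": [
    [[0,-0.1,-0.22,0,8],[0,-0.12,-0.21,0,8],[0,-0.13,-0.2,0,8],[0,-0.15,-0.19,0,8],[0,-0.16,-0.18,0,8],[0,-0.18,-0.16,0,8],[0,-0.19,-0.15,0,8],[0,-0.2,-0.13,0,8],[0,0,0,0,8],[0,0,0,0,8]]
  ]
}}

```text
t: 14.45
ee_pos: [0.5075, 0.2039, 0.3182]
eef_rot: [0.712, 0.702, 0.002, 0.002]
contact_force: [5.8, -0.8, 6.3]
width: 0.0155
finger_force: 12.0
```

```bash
cat > chk.py <<'E'
from tote import *
togo(.4585,.203,.156)
c=cap('side');P=cloud(c);H=cv2.cvtColor(c['img'],cv2.COLOR_RGB2HSV)
q=(H[...,0]>103)&(H[...,0]<122)&(H[...,1]>130)&(P[...,1]>.1)&(P[...,1]<.33)&(P[...,2]>.03)&(P[...,0]>.35)
p=P[q];print([(round(x,2),np.percentile(p[abs(p[:,0]-x)<.004,2],[95]).round(4)) for x in(.41,.44,.48,.51) if (abs(p[:,0]-x)<.004).sum()>3],'x',np.percentile(p[:,0],[1,99]),'y',np.percentile(p[:,1],[1,99]))
E
python3 chk.py
```

```text
t 14.45 tcp [0.5075 0.2039 0.3182] head 89.19 down -1.0 go units [-0.05 -1.63 -0.3 ] spin -0.1 F [ 5.8 -0.8  6.3] w 0.0155 ff 12.0
[(0.41, array([0.0715])), (0.44, array([0.0705])), (0.48, array([0.069])), (0.51, array([0.0504]))] x [0.39827173 0.50592859] y [0.12618794 0.28738442]
```

{"op": "carry_out", "data": {
  "moves": [
    [[0,-0.21,-0.13,0,8],[0,-0.22,-0.11,0,8],[0,-0.23,-0.09,0,8],[0,-0.23,-0.07,0,8],[0,-0.24,-0.03,0,8],[0,-0.24,-0.02,0,8],[0,-0.24,0,0,8],[0,-0.15,0,0,8],[0,0,0,0,8],[0,0,0,0,8]]
  ]
}}

```text
t: 15.5
ee_pos: [0.454, 0.2046, 0.331]
eef_rot: [0.712, 0.702, 0.001, 0.001]
contact_force: [0.8, -1.0, 8.7]
width: 0.0159
finger_force: 12.0
```

```bash
python3 chk.py; python3 - <<'E'
from h import *
cap('side','s6.png')
im=cv2.imread('pics/s6.png')[180:360,220:380];cv2.imwrite('pics/s6c.png',cv2.resize(im,None,fx=3,fy=3))
E
```

```text
t 15.5 tcp [0.454  0.2046 0.331 ] head 89.2 down -1.0 go units [-0.05  0.15  0.13] spin -0.1 F [ 0.8 -1.   8.7] w 0.0159 ff 12.0
[(0.41, array([0.0706])), (0.44, array([0.0711])), (0.48, array([0.0705])), (0.51, array([0.0527]))] x [0.39818143 0.505743  ] y [0.12605804 0.28720625]
```

View pics/s6c.png

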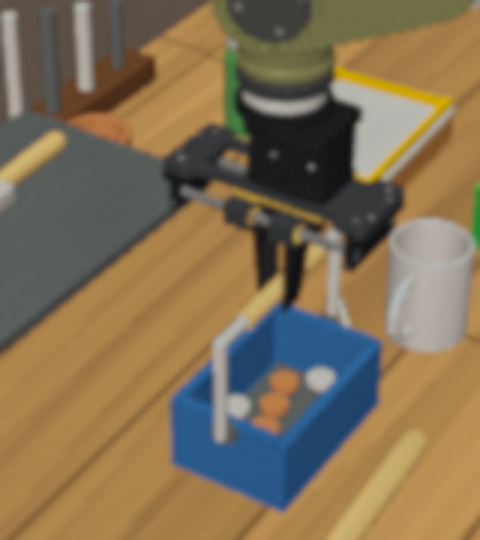

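The handle looks upright above the tote's middle, arms vertical. I'll let go and rise to check the seating.

{"op": "carry_out", "data": {
  "moves": [
    [[0,0,0,0,20],[0,0,0,0,45],[0,0,0,0,45],[0,0,0,0,45],[0,0,-0.3,0,45],[0,0,-0.7,0,45],[0,0,-0.7,0,45],[0,0,-0.5,0,45],[0,0,0,0,45],[0,0,0,0,45]]
  ]
}}

```text
t: 16.6
ee_pos: [0.4539, 0.2045, 0.3948]
eef_rot: [0.712, 0.702, 0.0, 0.0]
contact_force: [-0.3, 0.6, 0.0]
width: 0.0448
finger_force: 0.0
```

```bash
python3 chk.py; python3 - <<'E'
from tote import *
c=cap('wrist','w7.png');P,H=tote(c)
q=(P[...,2]>.14)&(P[...,2]<.175)&(P[...,1]>.1)&(P[...,1]<.31)&(P[...,0]>.38)&(P[...,0]<.54)
h,s=H[...,0],H[...,1];q2=q&(h>12)&(h<28)&(s>60)
for k in(q,q2):
    p=P[k];print(k.sum(),rect(p),'z',np.percentile(p[:,2],[50,97]))
E
```

```text
t 16.6 tcp [0.4539 0.2045 0.3948] head 89.18 down -1.0 go units [-0.05  0.15  2.26] spin -0.1 F [-0.3  0.6  0. ] w 0.0448 ff 0.0
[(0.41, array([0.0706])), (0.44, array([0.071])), (0.48, array([0.0704])), (0.51, array([0.0501]))] x [0.39823244 0.50584077] y [0.12662993 0.28688523]
rim z 0.0695 ([454.6, 203.9], [159.5, 108.4], 89.3) near edge x at mid 0.4016 yaw deg 1.21 y [0.1253 0.2829]
7091 ([454.7, 204.3], [184.7, 16.0], 89.4) z [0.15955266 0.16232923]
5119 ([454.7, 204.0], [182.3, 16.0], 89.4) z [0.160525  0.1624113]
```

View pics/w7.png

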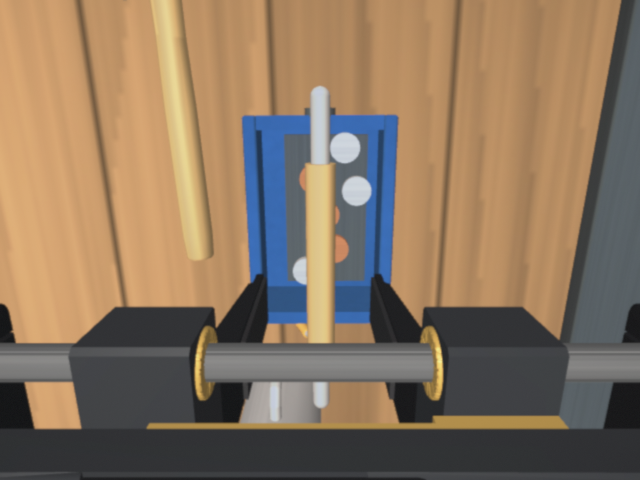

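The handle is upright: the bar at x = 454.7 is centred over the tote at 454.6, with its top at 162 mm. It runs from (320,165) to (320,345) in the picture. Now grip it and lift.

{"op": "carry_out", "data": {
  "moves": [
    [[0,0.03,0.5,0,45],[0,0,0.7,0,45],[0,0,0.7,0,45],[0,0,0.49,0,45],[0,0,0,0,45],[0,0,0,0,25],[0,0,0,0,8],[0,0,0,0,8],[0,0,0,0,8],[0,0,0,0,8]]
  ],
  "newtons": 40
}}

```text
t: 17.7
ee_pos: [0.4551, 0.2046, 0.324]
eef_rot: [0.712, 0.702, 0.001, 0.0]
contact_force: [-0.8, -0.1, 2.5]
width: 0.015
finger_force: 40.0
```

{"op": "carry_out", "data": {
  "moves": [
    [[0,0,0,0,8],[0,0,-0.1,0,8],[0,0,-0.3,0,8],[0,0,-0.5,0,8],[0,0,-0.7,0,8],[0,0,-0.8,0,8],[0,0,-0.8,0,8],[0,0,-0.7,0,8],[0,0,-0.4,0,8],[0,0,-0.2,0,8]]
  ]
}}

```text
t: 18.7
ee_pos: [0.4549, 0.2045, 0.4598]
eef_rot: [0.712, 0.702, 0.001, 0.0]
contact_force: [-0.9, 0.4, -8.0]
width: 0.0151
finger_force: 40.0
```

```bash
python3 - <<'E'
from tote import *
togo(.6137,-.2123,.29,91.3)
c=cap('side','s8.png');P=cloud(c);H=cv2.cvtColor(c['img'],cv2.COLOR_RGB2HSV)
q=(H[...,0]>103)&(H[...,0]<122)&(H[...,1]>130)&(P[...,1]>.08)&(P[...,1]<.33)&(P[...,2]>.03)&(P[...,0]>.35)
p=P[q];print('z',np.percentile(p[:,2],[1,99]),[(x,np.percentile(p[abs(p[:,0]-x)<.006,2],[98]).round(4)) for x in(.41,.44,.48,.50)])
E
```

```text
t 18.7 tcp [0.4549 0.2045 0.4598] head 89.18 down -1.0 go units [-13.82   5.49  -0.04] spin -0.26 F [-0.9  0.4 -8. ] w 0.0151 ff 40.0
z [0.13921884 0.20761095] [(0.41, array([0.208])), (0.44, array([0.2072])), (0.48, array([0.2062])), (0.5, array([0.2056]))]
```

{"op": "carry_out", "data": {
  "moves": [
    [[-0.1,0.04,0,-0.03,8],[-0.25,0.1,0,-0.03,8],[-0.4,0.16,0,-0.03,8],[-0.55,0.22,0,-0.03,8],[-0.6,0.24,0,-0.03,8],[-0.6,0.24,0,-0.03,8],[-0.6,0.24,0,-0.03,8],[-0.6,0.24,0,-0.03,8],[-0.6,0.24,0,-0.02,8],[-0.6,0.24,0,0,8]]
  ]
}}

```text
t: 19.75
ee_pos: [0.515, 0.0565, 0.4565]
eef_rot: [0.699, 0.715, -0.001, -0.001]
contact_force: [0.4, 0.1, -7.5]
width: 0.0146
finger_force: 40.0
```

{"op": "carry_out", "data": {
  "moves": [
    [[-0.6,0.24,0,0,8],[-0.6,0.24,0,0,8],[-0.6,0.24,0,0,8],[-0.6,0.24,0,0,8],[-0.6,0.24,0,0,8],[-0.6,0.24,0,0,8],[-0.6,0.24,0,0,8],[-0.6,0.24,0,0,8],[-0.6,0.24,0,0,8],[-0.6,0.24,0,0,8]]
  ]
}}

```text
t: 20.75
ee_pos: [0.5914, -0.1219, 0.458]
eef_rot: [0.699, 0.715, -0.0, -0.0]
contact_force: [0.5, 0.6, -8.5]
width: 0.0151
finger_force: 40.0
```

{"op": "carry_out", "data": {
  "moves": [
    [[-0.6,0.24,0,0,8],[-0.5,0.22,0,0,8],[-0.4,0.16,0,0,8],[-0.3,0.1,0,0,8],[-0.2,0.05,0,0,8],[-0.1,0,0,0,8],[0,0,0,0,8],[0,0,0,0,8],[0,0,0,0,8],[0,0,0,0,8]]
  ]
}}

```text
t: 21.75
ee_pos: [0.6151, -0.1825, 0.4583]
eef_rot: [0.699, 0.715, 0.0, 0.0]
contact_force: [0.0, 1.5, -7.3]
width: 0.0153
finger_force: 40.0
```

```bash
cat > over.py <<'E'
from tote import *
togo(.6137,-.2123,.2,91.3)
for n in('wrist','scene','side'):
    c=cap(n,n+'9.png');P=cloud(c);H=cv2.cvtColor(c['img'],cv2.COLOR_RGB2HSV)
    q=(H[...,0]>103)&(H[...,0]<122)&(H[...,1]>120)&(P[...,1]>-.32)&(P[...,1]<-.1)&(P[...,2]>.03)&(P[...,0]>.53)&(P[...,0]<.7)
    if q.sum()<50: print(n,q.sum());continue
    zt=np.percentile(P[q][:,2],97);q&=abs(P[...,2]-zt)<.008;q=cv2.morphologyEx(q.astype(np.uint8),cv2.MORPH_OPEN,np.ones((2,2)))>0;p=P[q]
    A=np.c_[p[:,:2]-p[:,:2].mean(0),np.ones(len(p))];f=np.linalg.lstsq(A,p[:,2],rcond=None)[0]
    print(n,len(p),'ztop',zt.round(4),rect(p),'slope x,y',f[:2].round(3))
E
python3 over.py
```

```text
t 21.75 tcp [ 0.6151 -0.1825  0.4583] head 91.29 down -1.0 go units [-0.99 -0.07  2.91] spin -0.0 F [ 0.   1.5 -7.3] w 0.0153 ff 40.0
wrist 9234 ztop 0.2051 ([639.3, -206.8], [155.3, 207.4], 1.4) slope x,y [-0.028  0.083]
scene 329 ztop 0.2068 ([949.3, -231.3], [169.0, 1113.0], 81.5) slope x,y [ 0.912 -0.075]
side 257 ztop 0.2047 ([612.1, -179.7], [111.7, 179.0], 2.6) slope x,y [-0.023  0.028]
```

{"op": "carry_out", "data": {
  "moves": [
    [[-0.2,-0.02,0,0,8],[-0.3,-0.03,0,0,8],[-0.3,-0.02,0,0,8],[-0.2,0,0.1,0,8],[0,0,0.4,0,8],[0,0,0.6,0,8],[0,0,0.6,0,8],[0,0,0.4,0,8],[0,0,0.2,0,8],[0,0,0,0,8]]
  ]
}}

```text
t: 22.9
ee_pos: [0.6136, -0.2126, 0.387]
eef_rot: [0.699, 0.715, -0.001, -0.002]
contact_force: [-0.5, -0.0, -8.2]
width: 0.0155
finger_force: 40.0
```

```bash
python3 over.py; python3 - <<'E'
from h import *
a=cv2.imread('pics/wrist9.png');b=cv2.imread('pics/side9.png')[110:290,260:420];b=cv2.resize(b,None,fx=2,fy=2)
o=np.zeros((480,720,3),np.uint8);o[:300,:400]=cv2.resize(a,(400,300));o[:360,400:720]=b
cv2.imwrite('pics/o9.png',o)
E
```

```text
t 22.9 tcp [ 0.6136 -0.2126  0.387 ] head 91.28 down -1.0 go units [0.01 0.01 0.53] spin -0.0 F [-0.5 -0.  -8.2] w 0.0155 ff 40.0
wrist 9169 ztop 0.1341 ([615.0, -189.6], [128.1, 126.7], 9.9) slope x,y [0.006 0.034]
scene 254 ztop 0.1376 ([990.9, -218.9], [163.7, 1042.7], 88.6) slope x,y [1.018 0.021]
side 235 ztop 0.1361 ([315.7, 434.1], [150.8, 1601.5], 24.4) slope x,y [-0.366  0.289]
```

View pics/o9.png

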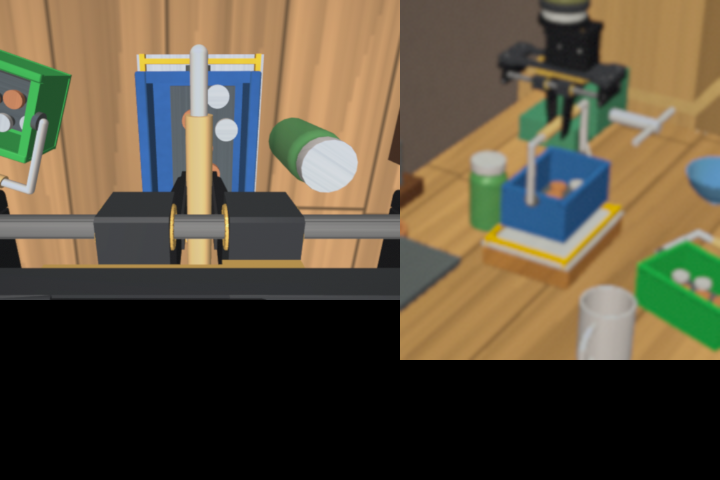

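The tote hangs over the stand inside the curb outline, handle upright. I'll measure its rim edges precisely before lowering.

```bash
cat > fit.py <<'E'
from tote import *
c=cap('wrist','w10.png');P=cloud(c);H=cv2.cvtColor(c['img'],cv2.COLOR_RGB2HSV)
b=(H[...,0]>103)&(H[...,0]<122)&(H[...,1]>110)&(c['z_map']>0)&(P[...,0]>.53)&(P[...,0]<.7)
zr=np.percentile(P[...,2][b],90);q=b&(abs(P[...,2]-zr)<.005)
L=[];R=[]
for r in range(130,290,8):
    u=np.nonzero(q[r])[0]
    if len(u)>5:L.append(P[r,u[0]]);R.append(P[r,u[-1]])
L,R=np.array(L),np.array(R)
for e in(L,R):
    f=np.polyfit(e[:,1],e[:,0],1);print('edge x at y=-.2123',np.polyval(f,-.2123).round(4),'yaw',np.degrees(-f[0]).round(2),'z',np.median(e[:,2]).round(4))
T=[P[np.nonzero(q[:,u])[0][0],u] for u in range(240,400,10) if q[:,u].any() and not 290<u<350]
print('end y',np.median([t[1] for t in T]).round(4),'expect -.1323 or -.2923')
E
python3 fit.py
```

```text
edge x at y=-.2123 0.5602 yaw 1.41 z 0.136
edge x at y=-.2123 0.6679 yaw 1.31 z 0.135
end y -0.1348 expect -.1323 or -.2923
```

{"op": "carry_out", "data": {
  "moves": [
    [[0.02,0,0.15,0,8],[0,0,0.15,0,8],[0,0,0.15,0,8],[0,0,0.1,0,8],[0,0,0.08,0,8],[0,0,0.06,0,8],[0,0,0.05,0,8],[0,0,0,0,8],[0,0,0,0,8],[0,0,0,0,8]]
  ]
}}

```text
t: 24.1
ee_pos: [0.6138, -0.2123, 0.3672]
eef_rot: [0.699, 0.715, 0.0, 0.0]
contact_force: [0.9, -0.3, -8.8]
width: 0.0153
finger_force: 40.0
```

{"op": "carry_out", "data": {
  "moves": [
    [[0,0,0.03,0,8],[0,0,0.03,0,8],[0,0,0.03,0,8],[0,0,0.02,0,8],[0,0,0,0,8],[0,0,0,0,8],[0,0,0,0,8],[0,0,0,0,8],[0,0,0,0,8],[0,0,0,0,8]]
  ]
}}

```text
t: 25.1
ee_pos: [0.6139, -0.2122, 0.3642]
eef_rot: [0.699, 0.715, 0.0, 0.0]
contact_force: [-1.7, 1.9, -2.9]
width: 0.015
finger_force: 40.0
```

Mostly landed: 8.8 N has dropped to 2.9 N. Lower another 1 mm, open gently and rise.

{"op": "carry_out", "data": {
  "moves": [
    [[0,0,0.02,0,8],[0,0,0.02,0,8],[0,0,0,0,8],[0,0,0,0,8],[0,0,0,0,18],[0,0,0,0,24],[0,0,0,0,34],[0,0,0,0,45],[0,0,0,0,45],[0,0,0,0,45]]
  ]
}}

```text
t: 26.1
ee_pos: [0.6138, -0.2125, 0.3623]
eef_rot: [0.699, 0.715, -0.0, 0.0]
contact_force: [0.1, -0.4, -0.9]
width: 0.0441
finger_force: 0.0
```

{"op": "carry_out", "data": {
  "moves": [
    [[0,0,0,0,45],[0,0,-0.2,0,45],[0,0,-0.5,0,45],[0,0,-0.8,0,45],[0,0,-0.8,0,45],[0,0,-0.8,0,45],[0,0,-0.5,0,45],[0,0,-0.2,0,45],[0,0,0,0,45],[0,0,0,0,45]]
  ]
}}

```text
t: 27.1
ee_pos: [0.6137, -0.2123, 0.4752]
eef_rot: [0.699, 0.715, -0.0, -0.001]
contact_force: [-0.2, 0.3, 0.2]
width: 0.045
finger_force: 0.0
```

```bash
python3 - <<'E'
from h import *
togo(.6137,-.2123,.2,91.3)
E
python3 fit.py; python3 - <<'E'
from tote import *
c=cap('wrist');P=cloud(c);q=(P[...,2]>.18)&(P[...,2]<.215)&(c['z_map']>0);q[330:]=0
p=P[q];p=p[(abs(p[:,0]-.614)<.03)];print('bar',rect(p),'z',np.percentile(p[:,2],[50,97]))
c=cap('side');P=cloud(c);H=cv2.cvtColor(c['img'],cv2.COLOR_RGB2HSV)
q=(H[...,0]>103)&(H[...,0]<122)&(H[...,1]>120)&(P[...,1]>-.32)&(P[...,1]<-.1)&(P[...,2]>.09)&(c['z_map']>0)&(P[...,0]>.53)&(P[...,0]<.7)
p=P[q];print('side rim',np.percentile(p[:,2],97),rect(p))
E
```

```text
t 27.1 tcp [ 0.6137 -0.2123  0.4752] head 91.26 down -1.0 go units [-0.    0.01  3.47] spin -0.01 F [-0.2  0.3  0.2] w 0.045 ff 0.0
edge x at y=-.2123 0.5601 yaw 2.18 z 0.1094
edge x at y=-.2123 0.6661 yaw 0.51 z 0.1096
end y -0.134 expect -.1323 or -.2923
bar ([612.8, -196.6], [16.0, 153.2], 1.2) z [0.19978875 0.20238747]
side rim 0.11202184844457816 ([609.3, -209.5], [109.9, 168.7], 1.0)
```

```bash
python3 -c "
from plant import robot
print(robot.job_done())"
```

```text
the job is handed in; nothing more can be done
None
```

The job is handed in at about 27 s; the hand-in gave no verdict, but my last camera check showed the tote flat on the stand inside the curb, within about 2 mm of centre, handle upright and released.

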